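# Thread a barbed elbow into a clamped valve port

### The arm

A 6-joint arm with a two-finger parallel gripper is mounted at the origin on the work surface. World frame = base frame: x ahead of the robot, y to its left, z up, the work surface at z = 0. Lengths are in m, angles in rad, forces in N, time in s.
With the tool pointing down it reaches from about 0.325 to 0.775 m from the base axis. Payload 5.5 kg.
Tool frame: the origin (TCP) lies between the finger pads; the fingertips stand 8 mm ahead of it and the grasp point (between the pads) lies 11 mm behind it (tcp_to_tips is the distance from the TCP to the fingertips, in m); z points along the fingers, y is the direction in which the jaws open and shut (so a half turn about z gives the same grasp; the last joint's range is limited). The gripper opens to 88 mm and grips with 3 to 60 N. Pads are 20 mm wide; open, the fingers measure 115 mm over their backs; the gripper's body (75 mm by 178 mm) begins 61 mm behind the grasp point.
Start: joints at [1.05, 0.091, 1.231, -0, 1.82, -0.057], TCP at [0.268, 0.537, 0.231] pointing down, gripper open.
Joint ranges: [-2.87, 2.87], [-0.86, 2.18], [0.17, 2.46], [-1.51, 4.65], [0.06, 2.69], [-2.65, 2.65]. Speed limits (rad/s): [2.57, 2.57, 3.01, 3.14, 3.14, 3.14].

### API

Orientations are given as a unit quaternion [w, x, y, z].
In Python, from bench import * gives the robot as it stands. Calls block until the motion is done:
- move_to(position, orientation): joint-space move of the TCP to a pose.
- move_l(position, speed=0.15, orientation=None): straight line of the TCP; orientation=None keeps the orientation; speed is the mean speed in m/s.
- movej(angles): joint-space move.
- gripper_open() and close(): open the fingers fully, or close them until they stop; the grip force is fixed at half the most.
- hold(seconds).
- inverse_kinematics(position, orientation): joint angles nearest the present ones, or None.
- state(): the state.
- get_image(name): name is "scene" or "side" or "wrist"; returns a dict with "frame" (384x512x3 uint8, blue, green, red), "depth" (384x512 float32, m along the optical axis (not along the pixel's ray), 0 where there is no reading), "camera_matrix" (3x3 intrinsics, pixels), "k1" (the pictures are not rectified: a ray, as slopes to the right and down, at radius r is drawn at 1 + k1 r^2 times it, then the intrinsics apply), "view" (4x4, takes a point from world to camera coordinates). Camera axes: x right, y up, looking along -z (the intrinsics and any distortion apply to the point x, -y, -z); pixel columns grow to the right and rows downward; lengths in m; the calibration is good to about 2 mm. A picture is of the moment at which its call begins.
A pose or a line that the arm cannot do raises IKError and nothing moves.
- job_done(): hands the job in, once; it reports no verdict.
The state is a dict: "time": time; "joint_pos": joint angles; "dq": joint speeds; "joint_torque": joint torques, N m; "ee_pos": TCP position; "ee_rot": TCP orientation; "ft_force": force on the tool from outside, world axes, zero at the start; "moment": the same for the moment, N m; "finger_gap": finger opening in m.
Only numpy, scipy, OpenCV 4.12 (cv2) and the standard library are available. Lean on these libraries where they do the work, as an engineer would, in place of code of your own. Each camera call takes 0.05 s, during which the arm holds its last target.

### The job

Take the black barbed elbow out of the kitting block, set it upright into the aluminium port that is clamped in the fixture, and screw it in clockwise until the resistance rises as the thread starts to press it onto the seal inside, then turn it 15 degrees more, no further, and let go. Do not strain the thread or crush the seal, and leave the other things on the bench where they are.

Things in the scene. Friction and masses are not known exactly. Their poses are not given: they have to be found in the camera images.
- elbow: Black plastic hose elbow, 78 mm tall, about 90 g, the only part in the kitting block with a spout pointing sideways. Origin: centre of its foot; z up along the stem, x along the spout. Bevelled stem 28 mm thick up to 38 mm, 40 mm round collar at 38 to 42 mm, then a flat-sided block. Stands loose and upright, foot 8 mm above the table. Fits the port either way round (half a turn).
- elbow_grip (a point): Middle of the elbow's flat-sided block, on the stem axis, 60 mm above the foot. The block is 30 mm along x, 26 mm along y (grip across y on the flat sides), 36 mm tall.
- barb_tip (a point): End of the barbed spout, 52 mm out along the elbow's x at 60 mm above the foot; the spout is 16 to 21 mm thick.
- elbow_pins (a point): On the stem axis, 9 mm above the foot: here two 6 mm thread pins stick out along the elbow's +x and -x, 41 mm from tip to tip.
- port: Clamped female fitting, fixed: upright aluminium tube, 56 mm outside, 44 mm bore, on a black moulding between two steel jaws (at +x and -x, 36 mm high) on a 190 x 130 mm base. Origin on the tube's axis at table height, z up. The pins enter by two gaps, at the port's +x and -x, each marked by a rib outside: turn the elbow's x along the port's x, or up to 10 degrees anticlockwise of it.
- port_mouth (a point): Centre of the port's open top, 55.5 mm above the table. Inside run two 5 mm thread bars that leave a 32 mm passage for the stem. Each begins 3.5 mm below the rim, 24 degrees clockwise (seen from above) of a gap, and descends 6 mm per radian of clockwise turn, for 126 degrees. Pins pass under the bars; over 60 N between elbow and port strains the thread.
- seal_seat: Carrier of the sprung seal in the port's bore, fixed, on its axis, origin 12 mm above the table. Its flat 39 mm seal disc, hidden height, meets the elbow's foot 27 to 36 mm above the table and yields 8 N per mm; over 32 N crushes it. With the foot on it, the pins meet the bars after 36 to 118 degrees of turn; then the thread draws the elbow down (the hand must follow) and holds it.
- kit_block: Light wooden kitting block, 90 x 270 x 20 mm, fixed, origin under its centre, with three 46 mm pockets 12 mm deep in a row along its y, 88 mm apart; the elbow is in one of them.
- straight_barb: Bystander in the kitting block: straight black barbed connector, 64 mm tall, no pins; origin at its foot.
- blank_plug: Bystander in the kitting block: black plug with a thin wing on top, 52 mm tall; origin at its foot.
- screwdriver: Bystander: screwdriver lying on the bench.
- spanner: Bystander: spanner lying on the bench.
- tape_roll: Bystander: roll of tape, 90 mm wide, 24 mm high, lying flat.
- clamp_ring: Bystander: steel clamp ring, 40 mm wide, 12 mm high, lying flat.
- grease_jar: Bystander: jar, 56 mm wide, 70 mm tall.
Not all that is in view belongs to the job. Leave any pink or red look-alike of the elbow alone.

How it is judged:
On the way:
1. the elbow's stem is in the port's bore, its pins below the rim (horizontal distance between elbow and port_mouth below 0.006 m and z of elbow in the frame of port below 0.0415 m), for 0.2 s.
At the end, for the whole second after the job is handed in: The elbow stands upright (within 7 degrees) in the port, within 4 mm of its axis, its foot less than 36 mm above the table, at rest and held by the thread, pressing on the seal with 7.5 to 19 N, which is about 9 to 23 degrees of turn past the point where the resistance starts to rise (contact force between elbow and seal_seat between 7.5 and 19 N and horizontal distance between elbow and port_mouth below 0.004 m and angle between elbow's own z axis and vertical below 0.12 rad and z of elbow in the frame of port below 0.036 m and linear speed of elbow below 0.01 m/s and angular speed of elbow below 0.1 rad/s); the robot touches nothing.
It fails at once if the thread is strained: over 60 N between elbow and port (contact force between elbow and port above 60 N).
It fails at once if the seal is crushed: over 32 N on it (contact force between anything else and seal_seat above 32 N).
It fails at once if a bystander is moved by more than 25 mm (distance of any of straight_barb, blank_plug, screwdriver, spanner, tape_roll, clamp_ring, grease_jar from where it was at the start of the episode above 0.025 m).
It also fails if it takes over 72 s, if anything falls off the work surface, if the arm or the gripper's body presses on something with over 40 N, if the wrist force passes 120 N, or if a joint passes its speed limit or range.

## Working session

There is one attempt and no reset: what is moved stays moved. The work goes in short steps, each a Python script; the robot and the scene stay as the last script left them, time stands still between calls to the robot, and variables do not carry over. Pictures are saved under pics/ and viewed, and the job is handed in when it is done.

```bash
ls; mkdir -p pics; python3 - <<'E'
from bench import *
import cv2,numpy as np
s=state();print({k:np.round(v,3).tolist() for k,v in s.items()})
for n in("scene","side","wrist"):
    d=get_image(n);cv2.imwrite(f"pics/{n}0.png",d["frame"]);print(n,d["camera_matrix"].tolist(),d["k1"],np.round(d["view"],4).tolist())
    np.savez(f"{n}0.npz",**d)
E
```

```text
pics
{'time': 0.0, 'joint_pos': [1.05, 0.092, 1.232, -0.0, 1.82, -0.057], 'dq': [0.0, 0.0, -0.0, 0.002, -0.001, 0.001], 'joint_torque': [-0.0, -44.645, -40.645, 0.07, 0.029, -0.0], 'ee_pos': [0.268, 0.536, 0.23], 'ee_rot': [-0.0, 0.23, 0.973, -0.001], 'ft_force': [-0.517, -0.177, 0.913], 'moment': [0.026, 0.021, 0.053], 'finger_gap': 0.088}
scene [[491.4018578531572, 0.0, 257.15794374881466], [0.0, 491.4018578531572, 192.5305373398726], [0.0, 0.0, 1.0]] 0.05791613739977347 [[0.4976, 0.8673, 0.0142, -0.294], [-0.6203, 0.3443, 0.7047, 0.2774], [0.6063, -0.3595, 0.7093, -1.7433], [0.0, 0.0, 0.0, 1.0]]
side [[396.527224940643, 0.0, 252.59108319524663], [0.0, 396.527224940643, 195.6784533933721], [0.0, 0.0, 1.0]] 0.022033779186225268 [[0.7162, -0.6979, -0.0047, -0.3872], [0.5132, 0.522, 0.6813, -0.324], [-0.473, -0.4903, 0.732, -0.9225], [0.0, 0.0, 0.0, 1.0]]
wrist [[283.1928961356464, 0.0, 252.50322660886286], [0.0, 283.1928961356464, 193.87842141377064], [0.0, 0.0, 1.0]] -0.049976552729961404 [[0.4475, 0.8943, -0.0009, -0.5996], [-0.866, 0.4331, -0.25, 0.0306], [-0.2231, 0.1126, 0.9683, -0.3877], [0.0, 0.0, 0.0, 1.0]]
```

View pics/scene0.png

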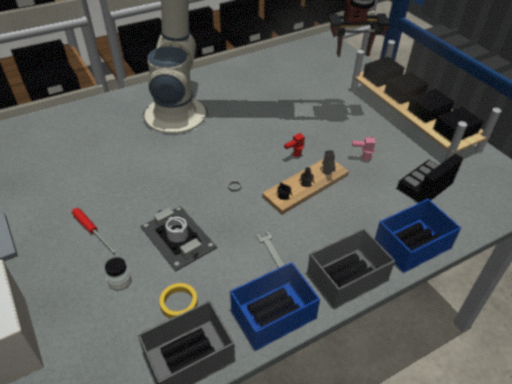

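View pics/side0.png

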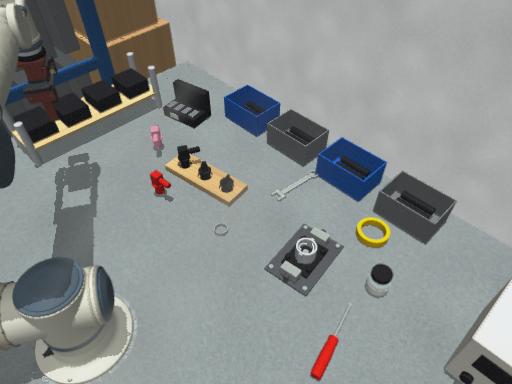

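View pics/wrist0.png

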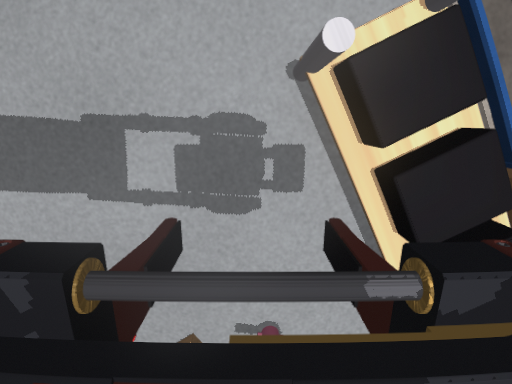

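Candidates in the side view are the black parts at (185,156), (204,170) and (226,184), a red elbow at (158,182) and a pink one at (156,135). By description I choose the black one with the sideways spout, at (185,156). I'll check it in a close crop.

```bash
cat > h.py <<'E'
import numpy as np,cv2
from scipy.optimize import brentq
def ray(d,u,v):
    K=d["camera_matrix"];k=float(d["k1"])
    x=(u-K[0,2])/K[0,0];y=(v-K[1,2])/K[1,1];R=np.hypot(x,y)
    r=R
    for _ in range(30): r=R/(1+k*r*r)
    f=r/R if R>1e-9 else 1
    c=np.array([x*f,-y*f,-1.0]);V=np.asarray(d["view"]);Rm=V[:3,:3]
    return -Rm.T@V[:3,3], Rm.T@c
def onz(d,u,v,z):
    o,r=ray(d,u,v);return o+r*(z-o[2])/r[2]
def cloud(d):
    dep=d["depth"];K=d["camera_matrix"];k=float(d["k1"]);V=np.asarray(d["view"])
    H,W=dep.shape;u,v=np.meshgrid(np.arange(W),np.arange(H))
    x=(u-K[0,2])/K[0,0];y=(v-K[1,2])/K[1,1];R=np.hypot(x,y);r=R.copy()
    for _ in range(30): r=R/(1+k*r*r)
    f=np.where(R>1e-9,r/np.maximum(R,1e-9),1)
    c=np.stack([x*f,-y*f,-np.ones_like(x)],-1)*dep[...,None]
    return (c-V[:3,3])@V[:3,:3]
def proj(d,p):
    V=np.asarray(d["view"]);c=V[:3,:3]@np.asarray(p)+V[:3,3];x=c[0]/-c[2];y=-c[1]/-c[2]
    s=1+float(d["k1"])*(x*x+y*y);K=d["camera_matrix"];return K[0,0]*x*s+K[0,2],K[1,1]*y*s+K[1,2]
def crop(d,x0,y0,x1,y1,s,name,g=1.6):
    f=d["frame"][y0:y1,x0:x1];f=np.clip(f*g,0,255).astype(np.uint8)
    cv2.imwrite(name,cv2.resize(f,None,fx=s,fy=s,interpolation=cv2.INTER_CUBIC))
E
python3 - <<'E'
from h import *
d=dict(np.load("side0.npz"));e=dict(np.load("scene0.npz"))
crop(d,150,130,260,220,7,"pics/c1.png",2)
crop(e,255,130,385,220,6,"pics/c2.png",2)
P=cloud(d);Q=cloud(e)
for n,D,C,uv in[("side",d,P,[(185,156),(204,170),(226,184),(306,248),(158,182),(156,135)]),("scene",e,Q,[(328,160),(307,178),(285,192),(176,228)])]:
    for u,v in uv: print(n,u,v,np.round(C[v,u],3),np.round(onz(D,u,v,0.05),3))
E
```

```text
side 185 156 [0.511 0.275 0.063] [0.519 0.289 0.05 ]
side 204 170 [0.524 0.199 0.046] [0.521 0.195 0.05 ]
side 226 184 [0.531 0.105 0.047] [0.529 0.102 0.05 ]
side 306 248 [ 0.534 -0.209  0.031] [ 0.522 -0.217  0.05 ]
side 158 182 [0.385 0.243 0.059] [0.389 0.252 0.05 ]
side 156 135 [0.504 0.42  0.069] [0.515 0.443 0.05 ]
scene 328 160 [0.528 0.279 0.073] [0.508 0.297 0.05 ]
scene 307 178 [0.538 0.2   0.043] [0.544 0.196 0.05 ]
scene 285 192 [0.554 0.113 0.041] [0.561 0.108 0.05 ]
scene 176 228 [ 1.375 -0.467  1.045] [ 0.535 -0.217  0.05 ]
```

View pics/c1.png

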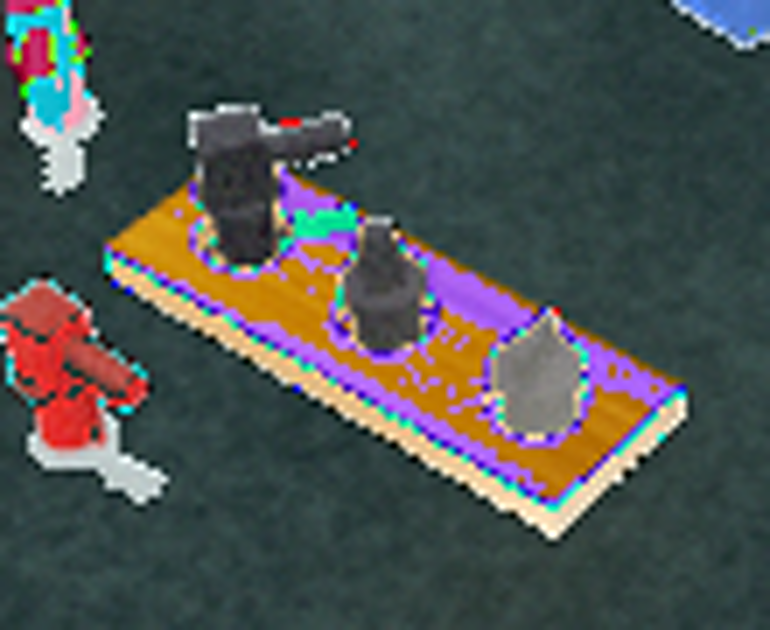

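View pics/c2.png

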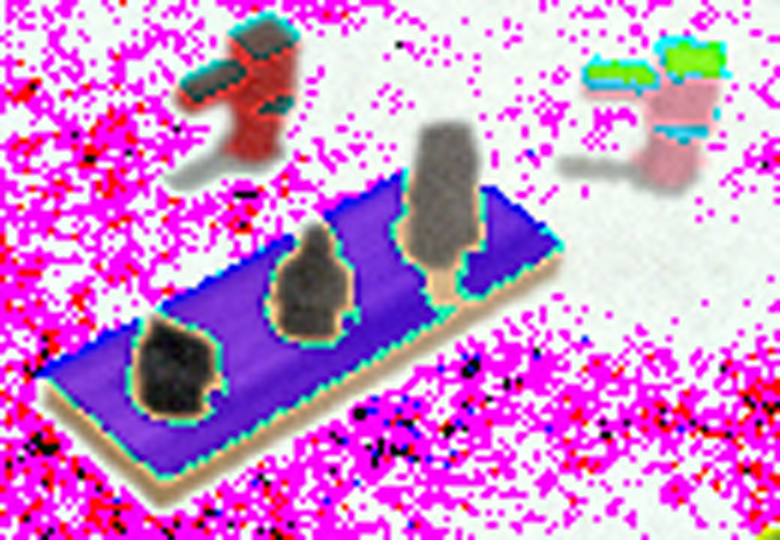

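```bash
sed -i 's/np.clip(f\*g/np.clip(f.astype(float)*g/' h.py; python3 - <<'E'
from h import *
w=dict(np.load("wrist0.npz"));V=w["view"]
from scipy.spatial.transform import Rotation as R
import json
q=[-0.0,0.23,0.973,-0.001];Rt=R.from_quat([q[1],q[2],q[3],q[0]]).as_matrix()
c=-V[:3,:3].T@V[:3,3];t=np.array([.268,.536,.230])
print("cam",c,"in tool",Rt.T@(c-t),"axis in tool",Rt.T@(-V[2,:3]), "tool x,y world",Rt[:,0],Rt[:,1])
d=dict(np.load("side0.npz"));e=dict(np.load("scene0.npz"))
for n,D in(("side",d),("scene",e)):
    C=cloud(D)
    for nm,c0,z0,z1 in(("elbow",(.52,.28),.055,.1),("port",(.53,-.212),.05,.062),):
        m=(np.hypot(C[...,0]-c0[0],C[...,1]-c0[1])<.08)&(C[...,2]>z0)&(C[...,2]<z1)
        p=C[m];print(n,nm,len(p),p.min(0).round(3),p.max(0).round(3),p.mean(0).round(3))
E
```

```text
cam [0.20829489 0.56659241 0.38256037] in tool [ 0.06701339  0.00032478 -0.15259215] axis in tool [-0.24951505  0.00109122  0.96837031] tool x,y world [-8.94160840e-01  4.47745666e-01 -4.60170263e-04] [ 0.44774567  0.89415884 -0.00194672]
side elbow 215 [0.495 0.201 0.055] [0.562 0.308 0.091] [0.522 0.273 0.075]
side port 188 [ 0.493 -0.243  0.05 ] [ 0.557 -0.188  0.06 ] [ 0.523 -0.216  0.055]
scene elbow 208 [0.499 0.202 0.056] [0.571 0.307 0.09 ] [0.533 0.272 0.076]
scene port 167 [ 0.492 -0.243  0.05 ] [ 0.56  -0.185  0.061] [ 0.527 -0.214  0.055]
```

```bash
cat >> h.py <<'E'
from scipy.spatial.transform import Rotation as Rn
def quat(yaw): # tool z down, tool x at world yaw
    c,s=np.cos(yaw),np.sin(yaw)
    M=np.array([[c,s,0],[s,-c,0],[0,0,-1.]])
    q=Rn.from_matrix(M).as_quat();return [q[3],q[0],q[1],q[2]]
E
python3 - <<'E'
from bench import *
from h import *
y=np.radians(110)
move_to([.52+.075*-np.cos(y),.275-.075*np.sin(y),.25],quat(y))
d=get_image("wrist");np.savez("w1.npz",**d);cv2.imwrite("pics/w1.png",d["frame"])
y=np.radians(68)
move_to([.526-.075*np.cos(y),-.215-.075*np.sin(y),.25],quat(y))
d=get_image("wrist");np.savez("w2.npz",**d);cv2.imwrite("pics/w2.png",d["frame"])
s=state();print(s["time"],np.round(s["joint_pos"],2),s["ft_force"])
E
```

```text
3.6333 [-0.58  0.02  1.27  0.    1.85 -0.19] [-0.34423311  1.00127411 -0.23652982]
```

View pics/w1.png

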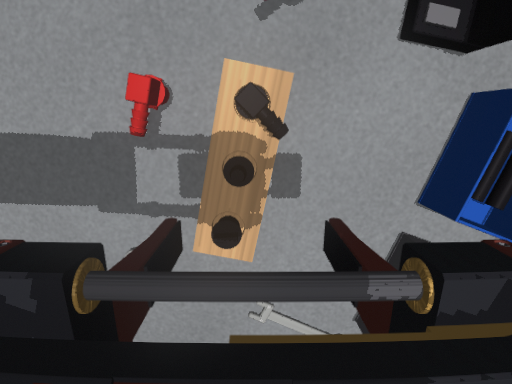

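View pics/w2.png

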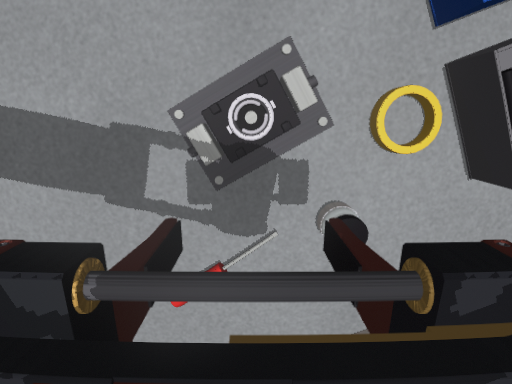

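w1 shows the black elbow at (252,101) with its spout tip at (283,131). The straight part and the plug are at (238,170) and (227,232), and the red look-alike is at (143,92). w2 shows the port at (250,116) between the light jaws at (205,140) and (300,88), with the jar at (345,225).

```bash
python3 - <<'E'
from h import *
a=dict(np.load("w1.npz"));b=dict(np.load("w2.npz"))
crop(a,215,60,315,150,8,"pics/w1c.png",1.8);crop(b,190,70,310,160,6,"pics/w2c.png",1)
E
```

```text
(no output)
```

View pics/w1c.png

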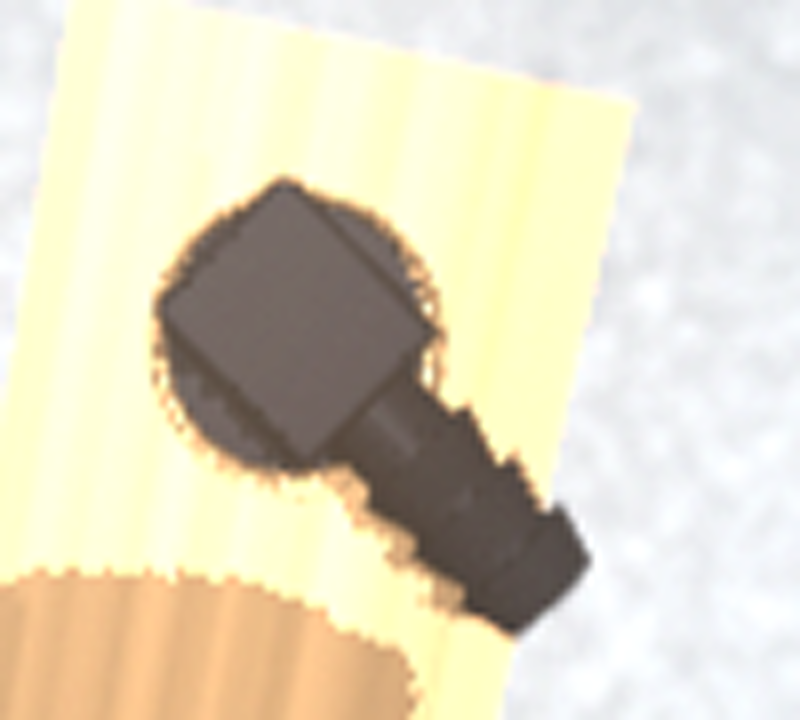

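View pics/w2c.png

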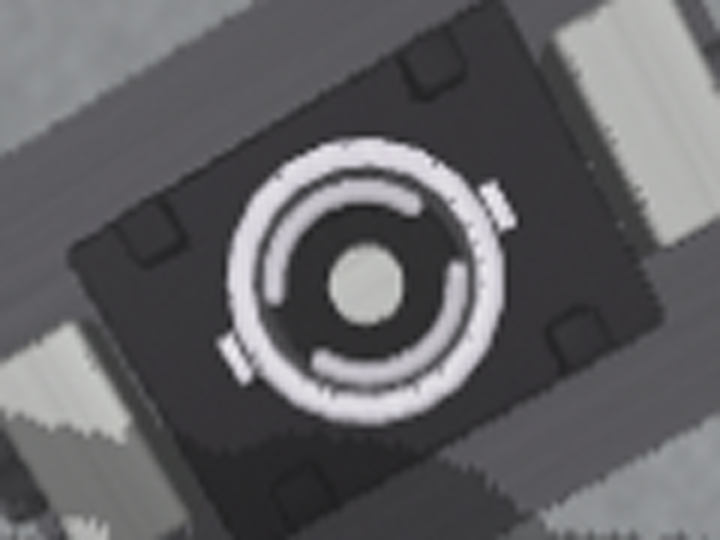

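```bash
cat > m.py <<'E'
from h import *
def top(d,pts,z=.086):
    p=np.array([onz(d,u,v,z)[:2] for u,v in pts]);return p
def port(d,u0,v0,r=45,rib_z=.0555):
    f=cv2.cvtColor(d["frame"],cv2.COLOR_BGR2GRAY).astype(np.uint8)
    x0,y0=int(u0)-r,int(v0)-r;g=f[y0:y0+2*r,x0:x0+2*r]
    g=cv2.resize(g,None,fx=4,fy=4,interpolation=cv2.INTER_CUBIC)
    _,m=cv2.threshold(g,130,255,0)
    cs,h=cv2.findContours(m,cv2.RETR_CCOMP,cv2.CHAIN_APPROX_NONE)
    out=[]
    for i,c in enumerate(cs):
        a=cv2.contourArea(c)
        if a<60: continue
        q=c[:,0,:].astype(float);uv=(q+.5)/4-.5+[x0,y0]
        P=np.array([onz(d,u,v,.0555)[:2] for u,v in uv])
        A=np.c_[2*P,np.ones(len(P))];s=np.linalg.lstsq(A,(P**2).sum(1),rcond=None)[0]
        R=np.sqrt(s[2]+s[:2]@s[:2]);res=np.std(np.hypot(*(P-s[:2]).T)-R)
        out.append((h[0][i][3],round(a/16),s[:2].round(4),round(R,4),round(res,5),P.mean(0).round(4)))
    return out
E
python3 - <<'E'
from m import *
a=dict(np.load("w1.npz"));b=dict(np.load("w2.npz"))
c=np.array([(285,178),(438,330),(305,462),(160,305)])/8.+[215,60]-.5
p=top(a,c);print(p.round(4),p.mean(0),np.linalg.norm(np.roll(p,-1,0)-p,axis=1))
e1=(p[1]-p[0]),(p[2]-p[3])
for e in e1: print(np.degrees(np.arctan2(e[1],e[0])))
for i,j in((1,2),(0,3)):
    e=p[i]-p[j];print("y",np.degrees(np.arctan2(e[1],e[0])))
t=onz(a,215+555/8,60+597/8,.068);print("tip",t,np.linalg.norm(t[:2]-p.mean(0)),np.degrees(np.arctan2(*(t[:2]-p.mean(0))[::-1])))
for o in port(b,250,116): print(o)
r=[onz(b,190+x/6,70+y/6,.0555)[:2] for x,y in((497,205),(237,358))];print(r,np.mean(r,0),np.degrees(np.arctan2(*(r[0]-r[1])[::-1])))
E
```

```text
[[0.5064 0.3064]
 [0.5323 0.2952]
 [0.5215 0.273 ]
 [0.4962 0.2855]] [0.51409934 0.29001615] [0.02812933 0.02476251 0.028149   0.02321611]
-23.285959064677197
-26.43636866226517
y 64.11496142916509
y 63.99821510408145
tip [0.56275407 0.26749757 0.068     ] 0.053613136830465084 -24.83583802204036
(np.int32(-1), 11, array([ 0.4549, -0.2406]), np.float64(0.0025), np.float64(0.00055), array([ 0.4549, -0.2406]))
(np.int32(-1), 91, array([ 0.5509, -0.2734]), np.float64(0.0074), np.float64(0.00196), array([ 0.5512, -0.274 ]))
(np.int32(-1), 57, array([ 0.4674, -0.2173]), np.float64(0.0062), np.float64(0.00203), array([ 0.4667, -0.2174]))
(np.int32(-1), 112, array([ 0.5251, -0.2179]), np.float64(0.0161), np.float64(0.00191), array([ 0.5271, -0.2283]))
(np.int32(-1), 118, array([ 0.5242, -0.2156]), np.float64(0.0072), np.float64(0.00014), array([ 0.5243, -0.2156]))
(np.int32(-1), 117, array([ 0.5233, -0.2124]), np.float64(0.0161), np.float64(0.00189), array([ 0.5216, -0.2019]))
(np.int32(-1), 1738, array([ 0.5243, -0.2152]), np.float64(0.0278), np.float64(0.00142), array([ 0.5258, -0.2147]))
(np.int32(8), 4, array([ 0.497, -0.219]), np.float64(0.0015), np.float64(0.00057), array([ 0.4969, -0.219 ]))
(np.int32(8), 1115, array([ 0.5243, -0.2149]), np.float64(0.0221), np.float64(0.00016), array([ 0.5244, -0.215 ]))
(np.int32(-1), 188, array([ 0.5821, -0.1981]), np.float64(0.0109), np.float64(0.00392), array([ 0.582 , -0.1978]))
(np.int32(-1), 187, array([ 0.5035, -0.1587]), np.float64(0.0114), np.float64(0.00393), array([ 0.503 , -0.1565]))
[array([ 0.55407931, -0.21168724]), array([ 0.49525523, -0.21977974])] [ 0.52466727 -0.21573349] 7.833076744682902
```

```bash
python3 - <<'E'
from bench import *
from h import *
psi=np.radians(180-25.1);q=quat(psi)
P=np.array([.5141,.2900])
move_to([*P,.16],q)
s=state();print(s["time"],np.round(s["joint_pos"],2),np.round(s["ee_pos"],4))
move_l([*P,.063],.1)
s=state();print(s["time"],np.round(s["ee_pos"],4),s["ft_force"].round(2) if hasattr(s["ft_force"],'round') else s["ft_force"])
close();s=state();print(s["time"],s["finger_gap"],np.round(s["ft_force"],2),np.round(s["moment"],3))
d=get_image("side");crop(d,150,110,260,200,7,"pics/g1.png",1.6)
for u in [.9,.0]:
    print(inverse_kinematics([.5243,-.2149,.2],quat(np.radians(187.8+5))))
E
```

```text
5.725 [ 0.45  0.06  1.39 -0.    1.69 -0.68] [0.5147 0.2892 0.1602]
6.8417 [0.5146 0.2903 0.064 ] [ 0.55  0.39 -0.07]
7.8167 0.025968908379523155 [-1.02  0.01 -1.01] [-0.016  0.056 -0.019]
[-4.49034031e-01 -2.99130683e-03  1.38162758e+00 -4.44089210e-16
  1.76295638e+00 -2.24323250e+00]
[-4.49034031e-01 -2.99130683e-03  1.38162758e+00 -4.44089210e-16
  1.76295638e+00 -2.24323250e+00]
```

View pics/g1.png

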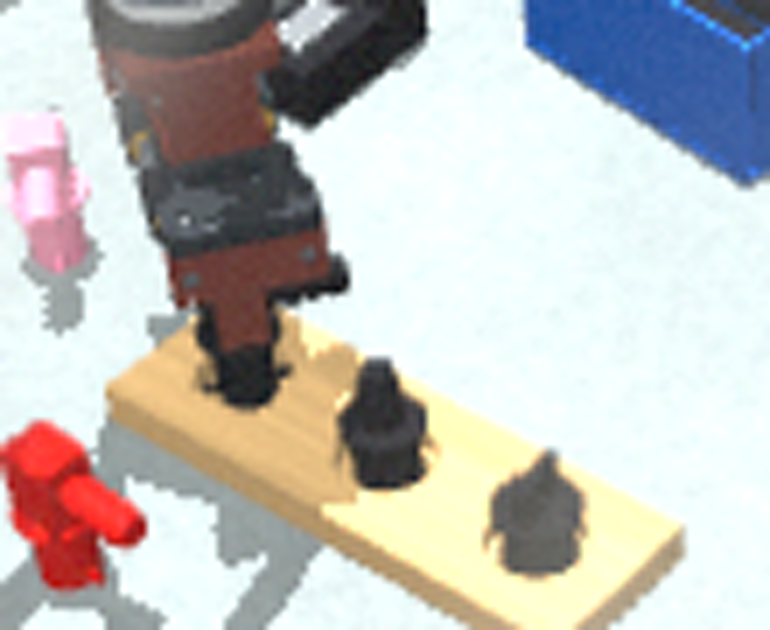

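The jaws closed to 26.0 mm on the flat sides, so the grip is right. Next I'll lift, go above the port and check.

```bash
python3 - <<'E'
from bench import *
from h import *
s=state();p=np.array(s["ee_pos"])
move_l([.5141,.2900,.17],.2)
q=quat(np.radians(187.8+5))
move_to([.5243,-.2149,.17],q)
move_l([.5243,-.2149,.14],.1)
hold(.3)
f=np.mean([ (hold(.03),state()["ft_force"])[1] for _ in range(8)],0)
s=state();print(s["time"],np.round(s["ee_pos"],4),f.round(2),np.round(s["moment"],3),np.round(s["joint_pos"],3),s["finger_gap"])
for n in("side","scene","wrist"):
    d=get_image(n);np.savez(f"{n}3.npz",**d)
    u,v=map(int,proj(d,[.5243,-.2149,.08])) if n!="wrist" else (256,250);print(n,u,v)
    crop(d,max(0,u-60),max(0,v-50),min(512,u+60),min(384,v+50),6,f"pics/{n}3.png",1.8)
E
```

```text
11.4 [ 0.5243 -0.2149  0.1401] [-0.27 -0.11 -1.18] [ 0.084  0.048 -0.047] [-4.490e-01  2.000e-03  1.482e+00  0.000e+00  1.657e+00 -2.243e+00] 0.0258477687362349
side 306 240
scene 173 217
wrist 256 250
```

View pics/side3.png

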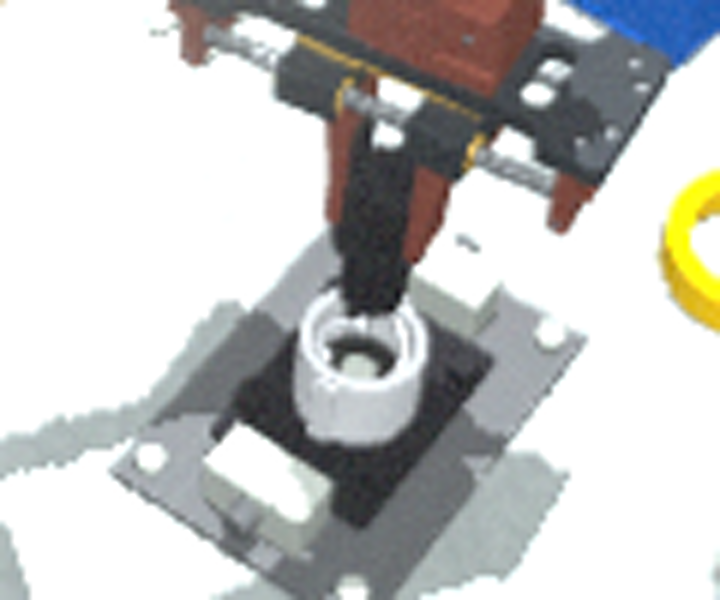

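View pics/scene3.png

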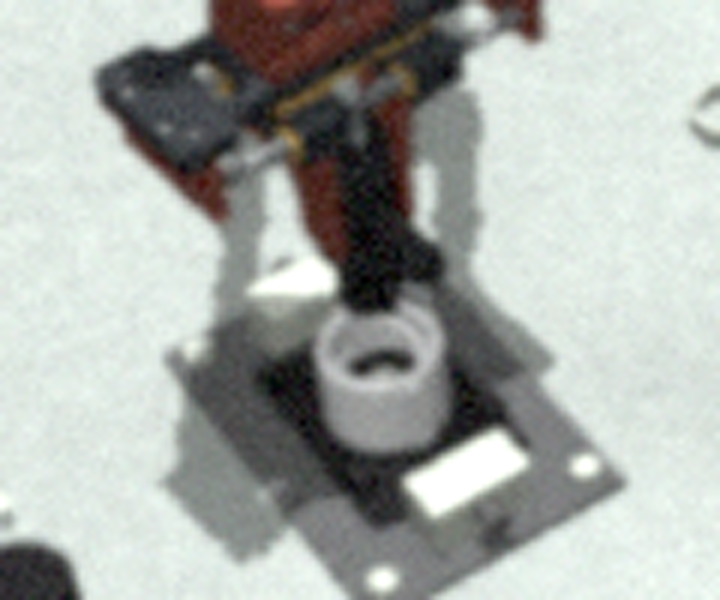

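View pics/wrist3.png

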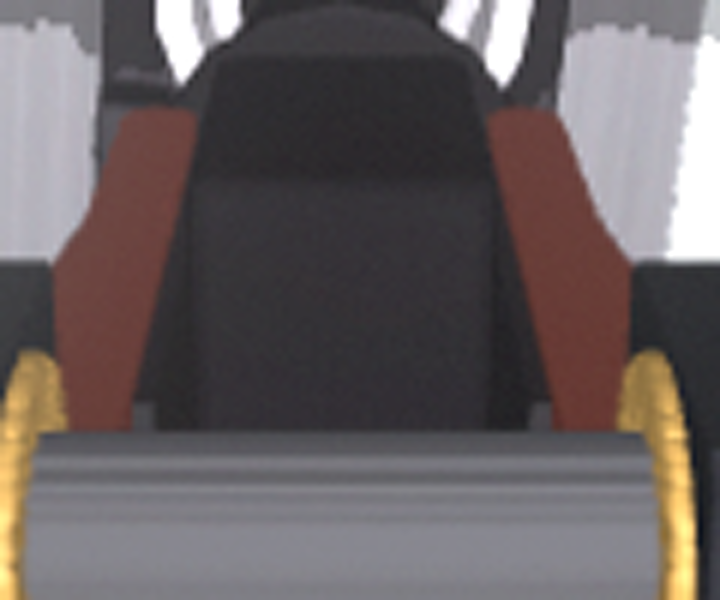

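```bash
python3 - <<'E'
from h import *
for n in("side","scene"):
    d=dict(np.load(n+"3.npz"));u,v=map(int,proj(d,[.5243,-.2149,.08]))
    x0,y0=max(0,u-60),max(0,v-50)
    for z in(.0555,.084,.1,.12):
        a,b=proj(d,[.5243,-.2149,z]);print(n,z,round((a-x0+.5)*6,1),round((b-y0+.5)*6,1))
    g=d["frame"].max(2).astype(int)
    for yc in (220,250,270,285,295,305,312): print(yc,[ (int((x-x0)*6)) for x in range(x0+40,x0+90) if g[y0+yc//6,x]<45])
    # scale px/m
    V=d["view"];print("px per mm", [round((proj(d,np.array([.5243,-.2149,.09])+.001*V[0,:3])[0]-proj(d,[.5243,-.2149,.09])[0])*6,2)])
    f=d["frame"];yy=slice(y0+45,y0+80)
    crop(d,x0+40,y0+30,x0+90,y0+80,12,f"pics/{n}3b.png",2.5 if n=="scene" else 1.2)
E
```

```text
side 0.0555 363.3 337.6
side 0.084 369.6 297.8
side 0.1 373.3 274.7
side 0.12 378.0 245.1
220 [342, 348, 354, 360, 366, 372, 378, 384, 390, 396, 402]
250 [336, 342, 348, 354, 360, 366, 372, 378, 384, 390, 396]
270 [342, 348, 354, 360, 366, 372, 378, 384, 390, 396, 402]
285 [342, 348, 354, 360, 366, 372, 378, 384, 390, 396, 402]
295 [342, 348, 354, 360, 366, 372, 378, 384, 390, 396]
305 [348, 354, 360, 366, 372, 378, 384, 390]
312 [348]
px per mm [np.float64(2.38)]
scene 0.0555 374.3 342.9
scene 0.084 367.5 299.8
scene 0.1 363.6 275.0
scene 0.12 358.6 243.4
220 [312, 318, 330, 336, 342, 348, 354, 360, 366, 372, 378, 384, 390, 396, 402]
250 [330, 336, 342, 348, 354, 360, 366, 372, 378, 384, 390, 396, 402, 408, 414, 420, 426, 432]
270 [342, 348, 354, 360, 366, 372, 378, 384, 390, 396, 402, 408, 414, 420, 426, 432, 438]
285 [342, 348, 354, 360, 366, 372, 378, 384, 390, 396, 420, 426, 432, 438]
295 [342, 348, 354, 360, 366, 372, 378, 384, 390, 438]
305 [342, 348, 354, 360, 366, 372, 378, 384, 390, 450]
312 []
px per mm [np.float64(2.31)]
```

View pics/side3b.png

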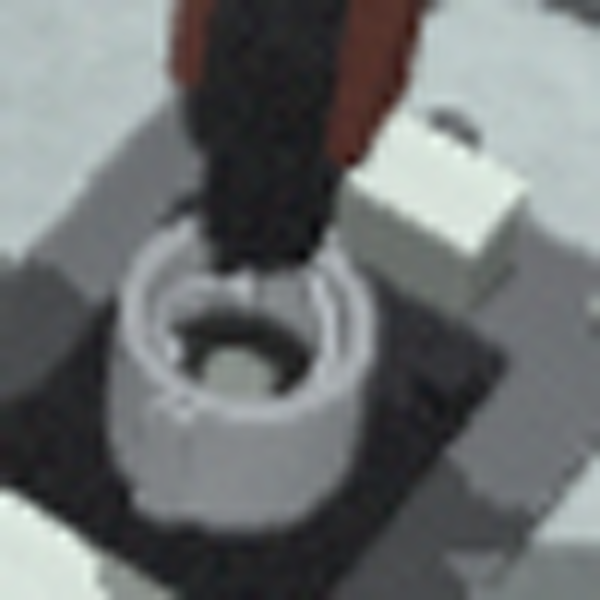

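View pics/scene3b.png

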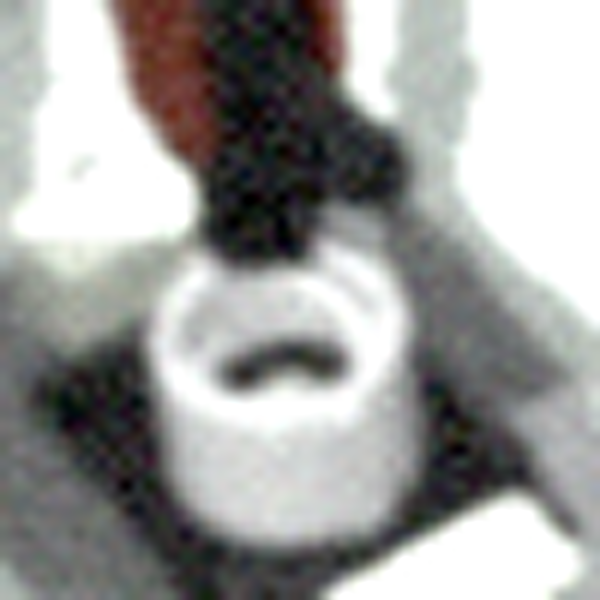

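```bash
python3 - <<'E'
from h import *
def edges(d,row,ul,ur,inside,back_l,back_r):pass
for n in("side","scene"):
    d=dict(np.load(n+"3.npz"));u,v=map(int,proj(d,[.5243,-.2149,.08]));x0,y0=max(0,u-60),max(0,v-50)
    g=cv2.cvtColor(d["frame"],cv2.COLOR_BGR2GRAY).astype(float)
    V=d["view"]
    for zz in (.03,.035,.04,.09,.093,.096):
        # near-surface offset: axis point row
        ua,va=proj(d,[.5243,-.2149,zz]);r=int(round(va))
        print(n,zz,"axis u",round(ua-x0,2),"row",r-y0,g[r-1:r+2,x0+44:x0+82].mean(0).astype(int).tolist())
E
```

```text
side 0.03 axis u 59.14 row 61 [40, 35, 30, 31, 35, 85, 97, 103, 122, 133, 130, 99, 83, 114, 118, 118, 116, 115, 86, 45, 51, 84, 141, 142, 136, 127, 85, 50, 40, 42, 34, 33, 39, 41, 39, 34, 39, 57]
side 0.035 axis u 59.31 row 60 [49, 41, 31, 31, 32, 79, 95, 115, 132, 134, 131, 76, 52, 94, 112, 114, 107, 95, 69, 40, 31, 55, 125, 143, 130, 136, 110, 59, 41, 42, 39, 39, 43, 43, 44, 37, 43, 46]
side 0.04 axis u 59.49 row 59 [58, 50, 35, 31, 30, 74, 102, 128, 131, 129, 130, 62, 40, 68, 83, 86, 80, 66, 48, 36, 36, 52, 111, 148, 117, 137, 130, 68, 42, 41, 42, 40, 42, 42, 44, 42, 52, 55]
side 0.09 axis u 61.33 row 48 [131, 113, 97, 94, 92, 93, 93, 95, 96, 97, 90, 100, 75, 36, 24, 28, 25, 22, 26, 25, 26, 26, 21, 67, 91, 91, 91, 97, 101, 123, 137, 159, 172, 184, 187, 187, 175, 144]
side 0.093 axis u 61.44 row 47 [149, 133, 109, 97, 92, 93, 92, 94, 95, 88, 73, 73, 60, 33, 25, 27, 27, 23, 25, 28, 25, 25, 24, 42, 87, 95, 99, 119, 130, 154, 167, 183, 186, 185, 185, 186, 185, 172]
side 0.096 axis u 61.56 row 46 [156, 151, 130, 106, 94, 93, 92, 93, 94, 94, 78, 66, 57, 30, 24, 27, 26, 25, 24, 27, 24, 2
[... 527 characters left out ...]
 98, 95, 92, 82, 63, 44, 32, 33, 39, 43, 43, 39, 34, 38, 54, 85, 102, 101, 88, 67, 42, 28, 29, 35, 39, 42, 41, 39]
scene 0.09 axis u 60.51 row 48 [132, 132, 133, 133, 135, 135, 137, 136, 129, 125, 123, 99, 59, 25, 12, 7, 10, 11, 10, 3, 18, 20, 35, 52, 57, 57, 55, 50, 38, 40, 48, 58, 65, 70, 77, 86, 101, 116]
scene 0.093 axis u 60.38 row 47 [140, 142, 145, 146, 147, 147, 148, 149, 147, 144, 141, 114, 65, 24, 13, 8, 4, 7, 10, 3, 17, 15, 23, 42, 47, 42, 40, 35, 31, 39, 52, 66, 73, 74, 82, 96, 112, 124]
scene 0.096 axis u 60.26 row 46 [132, 133, 140, 144, 148, 150, 150, 152, 150, 150, 145, 117, 67, 23, 14, 10, 6, 9, 8, 8, 12, 12, 16, 32, 32, 27, 24, 21, 23, 36, 56, 71, 77, 78, 89, 108, 119, 127]
```

The cameras put the stem within about 0.7 mm of the port axis. I'll make that small correction and lower it in steps, checking the force at each one.

```bash
cat > c.py <<'E'
from bench import *
from h import *
import json
def ft(n=5,dt=.02):
    F=[];M=[]
    for _ in range(n):
        hold(dt);s=state();F.append(s["ft_force"]);M.append(s["moment"])
    return np.mean(F,0),np.mean(M,0),s
E
python3 - <<'E'
from c import *
xy=[.5239,-.2147]
move_l([*xy,.125],.06)
f0,m0,s=ft(8);print("base",f0.round(2),m0.round(3))
json.dump([f0.tolist(),m0.tolist()],open("base.json","w"))
z=.125
while z>.082:
    z-=.002 if z>.094 else .0005
    move_l([*xy,z],.03)
    f,m,s=ft(3);df=f-f0
    print(round(z,4),np.round(s["ee_pos"],4),df.round(2),(m-m0).round(3),round(s["time"],2))
    if df[2]>2.5 or np.hypot(df[0],df[1])>8: break
E
```

```text
base [ 0.18  0.21 -1.  ] [ 0.048 -0.005 -0.013]
0.123 [ 0.5239 -0.2147  0.123 ] [-0.09  0.3   0.31] [ 0.031 -0.006 -0.005] 12.38
0.121 [ 0.5238 -0.2147  0.1209] [-1.42  0.07 -0.32] [ 0.019 -0.018  0.021] 12.68
0.119 [ 0.5238 -0.2147  0.1189] [-0.39 -0.19 -0.09] [0.024 0.008 0.009] 12.98
0.117 [ 0.5239 -0.2147  0.1169] [ 0.09 -0.61 -0.02] [0.015 0.018 0.014] 13.28
0.115 [ 0.5238 -0.2146  0.1149] [-0.37 -0.61 -0.01] [ 0.018  0.008 -0.003] 13.58
0.113 [ 0.5238 -0.2147  0.1129] [ 0.64 -0.69  0.17] [-0.017  0.008  0.017] 13.88
0.111 [ 0.5239 -0.2147  0.1109] [-0.65 -0.14 -0.21] [-0.029  0.04   0.002] 14.18
0.109 [ 0.5239 -0.2147  0.1089] [-0.41  0.04  0.19] [-0.001  0.001  0.002] 14.48
0.107 [ 0.5238 -0.2147  0.1069] [-0.5  -0.56 -0.13] [-0.007  0.022  0.011] 14.78
0.105 [ 0.5238 -0.2147  0.1049] [-0.01 -0.29  0.58] [-0.022  0.056 -0.009] 15.08
0.103 [ 0.5238 -0.2147  0.1029] [ 0.32 -0.31 -0.59] [ 0.009 -0.009 -0.021] 15.38
0.101 [ 0.5239 -0.2147  0.1009] [-0.21 -0.1  -0.3 ] [-0.03   0.007  0.014] 15.68
0.099 [ 0.5238 -0.2147  0.0989] [-0.44  0.14 -0.26] [0.015 0.025 0.024] 15.98
0.097 [ 
[... 967 characters left out ...]
 -0.2147  0.088 ] [-0.27 -0.01  0.33] [ 0.009 -0.007  0.004] 19.88
0.0875 [ 0.5239 -0.2147  0.0875] [ 0.17 -0.64  0.22] [-0.001  0.002  0.044] 20.18
0.087 [ 0.5239 -0.2147  0.087 ] [ 0.13 -0.22  0.34] [-0.006  0.017  0.008] 20.48
0.0865 [ 0.5239 -0.2147  0.0865] [ 0.01 -0.    0.03] [0.008 0.039 0.044] 20.78
0.086 [ 0.5239 -0.2147  0.086 ] [-0.13 -0.09  0.03] [0.02  0.    0.019] 21.08
0.0855 [ 0.5239 -0.2147  0.0855] [ 0.12  0.35 -0.48] [0.007 0.015 0.035] 21.38
0.085 [ 0.5239 -0.2147  0.085 ] [-0.54 -0.44  0.03] [0.034 0.016 0.003] 21.68
0.0845 [ 0.524  -0.2147  0.0847] [-0.43  0.19  1.03] [0.033 0.044 0.019] 21.98
0.084 [ 0.524  -0.2147  0.0844] [-0.74  0.15  3.19] [0.096 0.203 0.01 ] 22.28
```

The foot reached the seal at TCP z ≈ 0.0848, and the slope of about 8 N/mm matches the seal. The foot is therefore at about 29 mm, and I expect thread contact around 100° from the gap. I'll start turning.

```bash
cat > t.py <<'E'
from c import *
f0,m0=map(np.array,json.load(open("base.json")))
xy=[.5239,-.2147]
def turn(th,z,n=4):
    move_to([*xy,z],quat(np.radians(192.8-th)))
    f,m,s=ft(n);df=f-f0
    print("th",round(th,2),"z",round(z,5),"ee",np.round(s["ee_pos"],4),df.round(2),"m",(m-m0).round(3),"q6",round(s["joint_pos"][5],3),"t",round(s["time"],2),flush=True)
    return df,m-m0,s
E
python3 - <<'E'
from t import *
for th in (20,40,55,65,75):
    df,m,s=turn(th,.0843)
    if df[2]<-2 or abs(m[2])>.3 or np.hypot(*df[:2])>8: print("stop");break
E
```

```text
th 20 z 0.0843 ee [ 0.5241 -0.2148  0.0844] [ 0.19 -0.92  2.67] m [-0.009 -0.036  0.036] q6 -1.897 t 22.77
th 40 z 0.0843 ee [ 0.524  -0.2147  0.0844] [-0.43 -0.09  2.63] m [ 0.002 -0.015  0.024] q6 -1.549 t 23.27
th 55 z 0.0843 ee [ 0.524  -0.2147  0.0844] [ 0.21 -0.56  2.99] m [-0.046 -0.038 -0.001] q6 -1.288 t 23.69
th 65 z 0.0843 ee [ 0.5239 -0.2148  0.0843] [-0.2  -0.23  3.56] m [-0.023 -0.029 -0.006] q6 -1.114 t 24.05
th 75 z 0.0843 ee [ 0.5239 -0.2147  0.0843] [-0.46  0.1   3.21] m [-0.075  0.013  0.017] q6 -0.94 t 24.41
```

```bash
python3 - <<'E'
from t import *
for th in np.arange(79,126,3.):
    df,m,s=turn(th,.0843,6)
    if df[2]<0.3 or abs(m[2])>.3 or np.hypot(*df[:2])>8: print("stop");break
E
```

```text
th 79.0 z 0.0843 ee [ 0.5239 -0.2147  0.0843] [-0.13 -0.05  4.04] m [-0.059  0.003  0.018] q6 -0.867 t 24.76
th 82.0 z 0.0843 ee [ 0.5239 -0.2147  0.0843] [-0.32 -0.1   3.67] m [-0.054  0.005  0.025] q6 -0.814 t 25.11
th 85.0 z 0.0843 ee [ 0.5239 -0.2147  0.0843] [-0.19 -0.07  3.95] m [-0.031 -0.021  0.006] q6 -0.761 t 25.46
th 88.0 z 0.0843 ee [ 0.5239 -0.2147  0.0843] [-0.02 -0.16  3.76] m [-0.046  0.009  0.033] q6 -0.709 t 25.81
th 91.0 z 0.0843 ee [ 0.5239 -0.2147  0.0843] [-0.23 -0.14  3.75] m [-0.049  0.015  0.007] q6 -0.657 t 26.16
th 94.0 z 0.0843 ee [ 0.5239 -0.2147  0.0843] [-0.3  -0.11  3.95] m [-0.054  0.025  0.009] q6 -0.604 t 26.51
th 97.0 z 0.0843 ee [ 0.5239 -0.2147  0.0843] [0.05 0.1  3.58] m [-0.054  0.034 -0.01 ] q6 -0.552 t 26.86
th 100.0 z 0.0843 ee [ 0.5239 -0.2147  0.0843] [-0.23  0.17  3.99] m [-0.059  0.012  0.023] q6 -0.5 t 27.21
th 103.0 z 0.0843 ee [ 0.5239 -0.2147  0.0843] [0.09 0.27 4.05] m [-0.058  0.015 -0.003] q6 -0.447 t 27.56
th 106.0 z 0.0843 ee [ 0.5238 -0.2147  0.0842] [-0.21  0.02  3.28] m [-0.068  0.079  0.007] q6 -0.395 t 27.91
th 109.0 z 0.0843 ee [ 0.5237 -0.2147  0.0841] [-0.82  0.21  2.78] m [-0.067  0.223 -0.032] q6 -0.342 t 28.26
th 112.0 z 0.0843 ee [ 0.5237 -0.2146  0.0839] [-1.11  0.06  0.86] m [-0.073  0.276 -0.033] q6 -0.29 t 28.61
th 115.0 z 0.0843 ee [ 0.5236 -0.2146  0.0838] [-1.27  0.09 -0.82] m [-0.087  0.262 -0.043] q6 -0.238 t 28.96
stop
```

```bash
python3 - <<'E'
from t import *
z=.0843
for th,z in((115,.0841),(117,.0839),(118.5,.0838)):
    df,m,s=turn(th,z,12)
    print(np.round(s["ee_pos"],5), s["finger_gap"], s["joint_pos"][5])
R=Rn.from_quat(np.roll(s["ee_rot"],-1)).as_matrix();print(np.degrees(np.arctan2(R[1,0],R[0,0]))%360,192.8-118.5, R[:,2])
for n in("side","scene"):
    d=get_image(n);u,v=map(int,proj(d,[.5243,-.2149,.08]))
    crop(d,u-60,v-50,u+60,v+50,6,f"pics/{n}4.png",1.6)
E
```

```text
th 115 z 0.0841 ee [ 0.5236 -0.2146  0.0838] [-1.77  0.23 -1.2 ] m [-0.03   0.477 -0.021] q6 -0.236 t 29.41
[ 0.52364 -0.21456  0.08381] 0.02609814270215014 -0.23628926995370364
th 117 z 0.0839 ee [ 0.5237 -0.2146  0.0836] [-1.95  0.44 -2.59] m [-0.001  0.51  -0.02 ] q6 -0.202 t 29.86
[ 0.52372 -0.21461  0.08363] 0.02579873323904976 -0.20159770199553187
th 118.5 z 0.0838 ee [ 0.5237 -0.2146  0.0835] [-2.33  0.64 -3.82] m [0.014 0.575 0.058] q6 -0.175 t 30.31
[ 0.52373 -0.2146   0.08351] 0.025859210364793335 -0.17538852155247714
74.32251497773628 74.30000000000001 [-5.39085126e-04  2.86762324e-04 -9.99999814e-01]
```

View pics/side4.png

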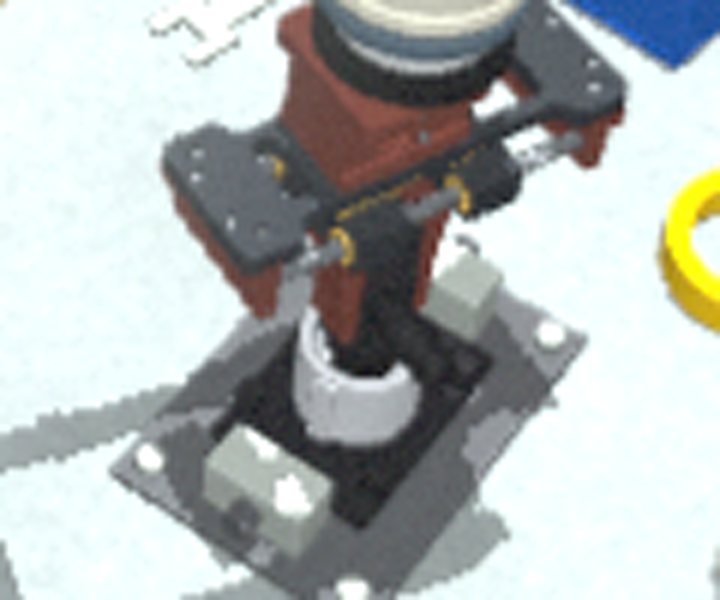

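```bash
python3 - <<'E'
from t import *
for i in range(2):
    f,m,s=ft(10);print((f-f0).round(2),(m-m0).round(3),np.round(s["ee_pos"],5))
for z in(.0835,.0832):
    df,m,s=turn(118.5,z,12);print(np.round(s["ee_pos"],5))
E
```

```text
[-2.14  0.49 -4.56] [0.045 0.612 0.064] [ 0.52372 -0.2146   0.08352]
[-2.64  1.   -5.09] [0.051 0.631 0.072] [ 0.52373 -0.2146   0.08351]
th 118.5 z 0.0835 ee [ 0.5238 -0.2146  0.0835] [-4.08  1.25 -4.02] m [0.171 0.913 0.081] q6 -0.175 t 31.19
[ 0.52376 -0.21463  0.08352]
th 118.5 z 0.0832 ee [ 0.5238 -0.2146  0.0835] [-4.67  1.57 -2.04] m [0.262 1.11  0.06 ] q6 -0.175 t 31.64
[ 0.52379 -0.21463  0.0835 ]
```

The controller integrates slowly, so the hand is now pulling on the held elbow. I'll move the hand to where the load is near zero, then release. Both estimates of the seal load, 10 N from depth and 14 N from angle, are inside the window.

```bash
python3 - <<'E'
from t import *
x,y,z=.5236,-.2146,.0835
q=quat(np.radians(192.8-118.5))
for i in range(6):
    move_to([x,y,z],q);f,m,s=ft(10);df=f-f0
    print(np.round([x,y,z],5),np.round(s["ee_pos"],5),df.round(2),(m-m0).round(3),round(s["time"],2),flush=True)
    if np.abs(df).max()<1.3: break
    x+=np.clip(df[0]*.00006,-.0003,.0003);y+=np.clip(df[1]*.00006,-.0003,.0003);z+=np.clip(df[2]*.00004,-.0002,.0002)
E
```

```text
[ 0.5236 -0.2146  0.0835] [ 0.52368 -0.21463  0.08351] [-2.91  1.49 -3.81] [0.147 0.73  0.051] 32.06
[ 0.52343 -0.21451  0.08335] [ 0.52367 -0.21458  0.0835 ] [-1.82  0.45 -3.77] [0.055 0.492 0.066] 32.48
[ 0.52332 -0.21448  0.0832 ] [ 0.52362 -0.21459  0.08351] [-0.71  0.6  -2.63] [0.008 0.256 0.075] 32.89
[ 0.52327 -0.21445  0.08309] [ 0.52361 -0.21458  0.08347] [-0.17  0.39 -1.2 ] [-0.056  0.038  0.063] 33.31
```

```bash
python3 - <<'E'
from t import *
gripper_open();s=state();print(s["time"],s["finger_gap"],np.round(s["ee_pos"],4),np.round(s["ft_force"],2))
p=np.array(s["ee_pos"])
move_l([p[0],p[1],.2],.15)
y=np.radians(68)
move_to([.526-.075*np.cos(y),-.215-.075*np.sin(y),.25],quat(y))
for n in("wrist","side","scene"):
    d=get_image(n);np.savez(f"{n}5.npz",**d);cv2.imwrite(f"pics/{n}5.png",d["frame"])
d=dict(np.load("wrist5.npz"));crop(d,190,70,310,160,6,"pics/w5c.png",1.3)
print(state()["time"])
E
```

```text
34.3583 0.08742507398536717 [ 0.5233 -0.2144  0.083 ] [ 0.58 -0.2  -0.34]
35.8917
```

View pics/w5c.png

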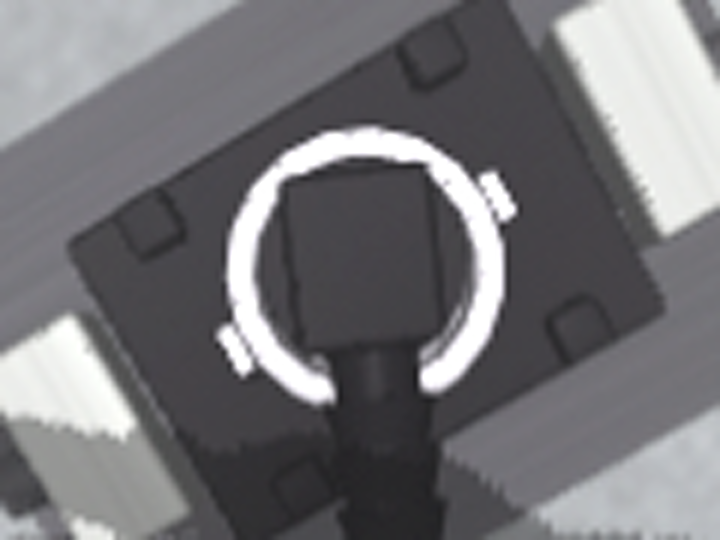

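View pics/side5.png

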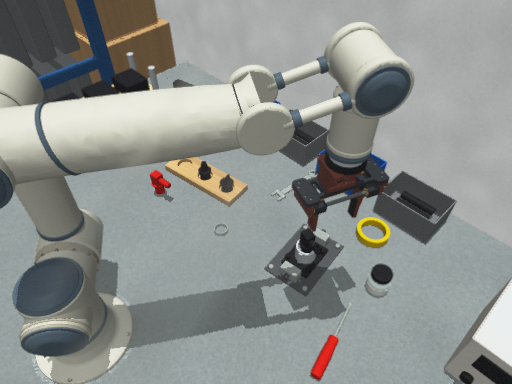

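In the crop the elbow stands upright and centred in the ring, with its block's top corners near (282,183), (425,166), (442,343) and (300,358). The spout points down at (390,440). I'll check its angle and centre.

```bash
python3 - <<'E'
from m import *
a=dict(np.load("wrist5.npz"))
c=np.array([(282,183),(425,166),(442,343),(300,358)])/6.+[190,70]-.5
p=top(a,c,.1065);print(p.mean(0),np.linalg.norm(np.roll(p,-1,0)-p,axis=1))
for i,j in((3,0),(2,1)):
    e=p[i]-p[j];print("x dir",np.degrees(np.arctan2(e[1],e[0])))
for i,j in((1,0),(2,3)):
    e=p[i]-p[j];print("y dir-90",np.degrees(np.arctan2(e[1],e[0]))-90)
C=cloud(a);v,u=70+260//6,190+360//6;print("top z",np.median(C[v-8:v+8,u-8:u+8,2]))
m=C[v-10:v+12,u-9:u+11].reshape(-1,3);A=np.c_[m[:,:2],np.ones(len(m))];print("plane slope",np.linalg.lstsq(A,m[:,2],rcond=None)[0][:2])
E
```

```text
[ 0.52424885 -0.21425368] [0.02394367 0.02896853 0.02427304 0.02872617]
x dir -106.67538285483754
x dir -106.0173787994085
y dir-90 -105.60129398991799
y dir-90 -106.18351133560677
top z 0.1054893045280148
plane slope [ 0.00161623 -0.14214311]
```

The angle held at −106° and the centre is 0.6 mm from the port axis. The depth plane suggests a tilt, so I'll check that properly against a known upright reference.

```bash
python3 - <<'E'
from m import *
def pl(fn,u,v,r,lo,hi):
    a=dict(np.load(fn));C=cloud(a);m=C[v-r:v+r+1,u-r:u+r+1].reshape(-1,3)
    m=m[(m[:,2]>lo)&(m[:,2]<hi)];A=np.c_[m[:,:2],np.ones(len(m))];s,_,_,_=np.linalg.lstsq(A,m[:,2],rcond=None)
    print(fn,len(m),s[:2].round(3),"std",(m[:,2]-A@s).std().round(4),np.median(m[:,2]).round(4))
for r in(4,6,8): pl("wrist5.npz",250,113,r,.09,.12)
for r in(4,6,8): pl("w1.npz",252,99,r,.07,.1)
# edges of stem/block verticality in side/scene
for n in("side","scene"):
    d=dict(np.load(n+"5.npz"));u,v=map(int,proj(d,[.5243,-.2149,.085]))
    crop(d,u-30,v-30,u+30,v+30,10,f"pics/{n}5c.png",1.8)
    print(n,[tuple(np.round((np.array(proj(d,[.5243,-.2149,z]))-[u-30,v-30]+.5)*10)) for z in(.0555,.07,.085,.106)])
E
```

```text
wrist5.npz 81 [ 0.074 -0.037] std 0.0007 0.1054
wrist5.npz 168 [ 0.029 -0.004] std 0.0007 0.1055
wrist5.npz 288 [ 0.019 -0.   ] std 0.0007 0.1055
w1.npz 80 [-0.021  0.032] std 0.0007 0.0849
w1.npz 168 [ 0.021 -0.001] std 0.0008 0.0849
w1.npz 288 [ 0.001 -0.001] std 0.0008 0.0849
side [(np.float64(295.0), np.float64(383.0)), (np.float64(301.0), np.float64(349.0)), (np.float64(306.0), np.float64(314.0)), (np.float64(314.0), np.float64(263.0))]
scene [(np.float64(324.0), np.float64(382.0)), (np.float64(318.0), np.float64(345.0)), (np.float64(312.0), np.float64(307.0)), (np.float64(304.0), np.float64(253.0))]
```

View pics/side5c.png

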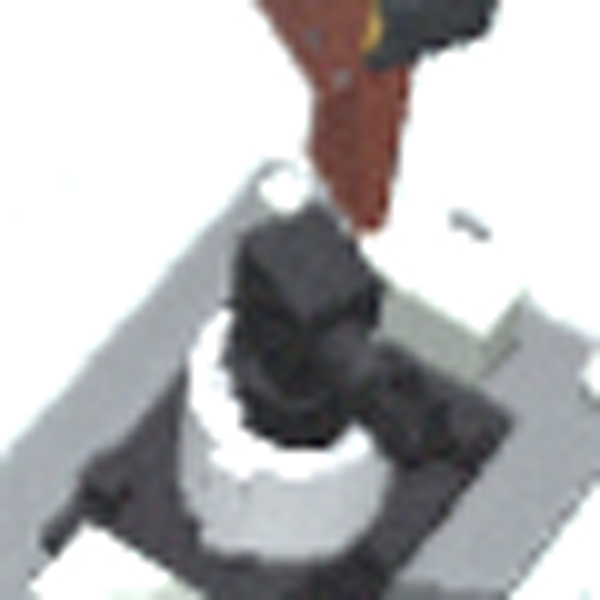

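View pics/scene5c.png

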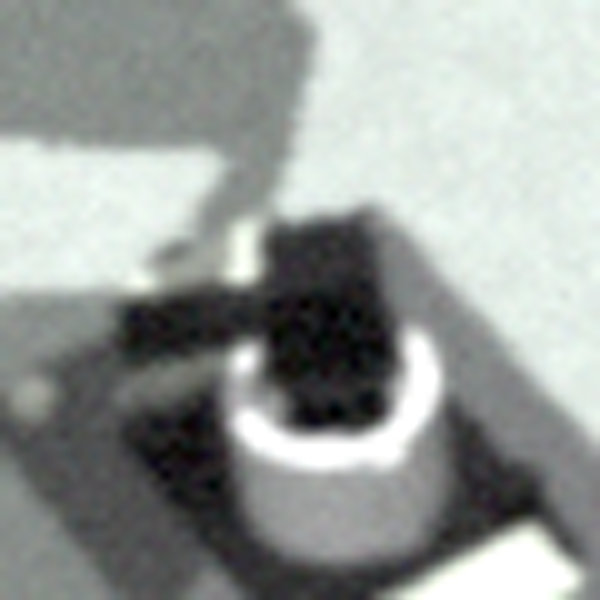

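```bash
python3 - <<'E'
from m import *
for fn,nm in(("wrist5.npz","now"),("w2.npz","before"),("w1.npz","kit")):
    C=cloud(dict(np.load(fn)));x,y,z=np.moveaxis(C,-1,0)
    if nm!="kit":
        r=np.hypot(x-.5243,y+.2149);m=(r>.0235)&(r<.0265)&(z>.05)&(z<.061);print(nm,"rim",m.sum(),np.median(z[m]),z[m].mean())
        m=(r>.09)&(r<.14)&(abs(z)<.01);print("  table",np.median(z[m]))
    if nm=="now": 
        m=(r<.010);print("top",np.median(z[m]),z[m].mean())
    if nm=="kit":
        r=np.hypot(x-.5141,y-.29);m=(r<.010);print("kit top",np.median(z[m]),z[m].mean());m=(r>.026)&(r<.034)&(z>.01)&(z<.03);print(" wood",np.median(z[m]));m=(r>.07)&(r<.13)&(abs(z)<.008);print(" table",np.median(z[m]))
E
```

```text
now rim 300 0.05440770626094934 0.0544237660838485
  table -0.0010351941020117687
top 0.4022474432530771 0.37871447736921005
before rim 335 0.05436249569583413 0.0543858464411529
  table -0.0010261529947115555
kit top 0.0849956971379692 0.08493566069526431
 wood 0.018887907951570547
 table -0.0010687158663241446
```

```bash
python3 - <<'E'
from bench import *
job_done();print(state()["time"])
E
```

```text
the job is handed in; nothing more can be done
the job is handed in; nothing more can be done
```

I took the black elbow out of the kitting block, set it into the port, screwed it in about 15° past where the resistance began to rise, and let go. The job is handed in at about 36 s, well under the 72 s limit; it gives no verdict.

**Insertion and turn:** The foot met the seal with no jamming on the way down. I turned it clockwise 118.5° in total. The thread started to take load at about 107°, with the hand still pressing about 4 N; corrected for that press, the onset is about 102°. The largest force I read at the wrist was about 7 N. I brought that to about 1 N before opening the gripper.

**Final pose:**

| Check | Result |
|---|---|
| Distance from the port axis | about 0.6 mm |
| Tilt | about 1° |
| Foot height above the table | 28.6 mm |
| Angle after letting go | within 0.5° of the commanded angle, so it did not unscrew |

**Checks that disagreed:**
- **Seal load:** the turn angle gives about 16° past onset and 14 N, while the measured depth gives about 13° and 10 N. Both are inside the 7.5–19 N window.
- **Tilt:** one depth fit suggested 8°, but it had caught edge pixels. Tighter windows gave 1–2° (the smallest, noisiest one about 5°).
- **Foot height:** my first estimate from the gripper position was 1 mm lower than the camera's. The cause was most likely the arm settling as the gripper closed.

In the last side view the bystanders I could see looked undisturbed, though I did not measure them.

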